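# Ready the portion scale with its tub

## Robot

A 7-joint arm with a two-finger parallel gripper is mounted at the origin on a cart in front of the work surface, level with it; the furniture and walls round the work are solid. World frame = base frame: x ahead of the robot, y to its left, z up, the work surface at z = 0. Lengths are in m, angles in rad, forces in N, time in s.
With the tool pointing down it reaches from about 0.4 to 0.875 m from the base axis. Payload 6.5 kg.
Tool frame: the origin (TCP) lies at the very end of the fingers, on their centre line; the grasp point (between the pads) lies 19 mm behind it (manip.tcp_to_grasp is the distance from the TCP to the grasp point, in m); z points along the fingers, y is the line along which they close (so a half turn about z gives the same grasp; the last joint's range is limited). The gripper opens to 88 mm and grips with 3 to 60 N. Pads are 18 mm wide; open, the fingers measure 123 mm over their backs; the gripper's body (75 mm by 187 mm) begins 45 mm behind the grasp point.
Start: joints at [-1.236, 0.536, -0.004, 1.538, 0.003, 1.067, -0.071], TCP at [0.254, 0.598, 0.239] pointing down, gripper open.
Joint ranges: [-2.7, 2.7], [-0.37, 2.16], [-1.27, 1.26], [0.24, 2.4], [-1.31, 4.45], [0.19, 1.91], [-2.76, 2.76]. Speed limits (rad/s): [2.39, 2.39, 3.14, 3.14, 3.14, 3.14, 3.14].

## Interface

Orientations are given as a unit quaternion [x, y, z, w].
In Python, from bench import manip, imaging, workorder, finder gives the robot as it stands.
- The arm moves only by the tool carry_out, never from a script. Its argument "series" is a list of rows, each a list of 7 numbers: the shift along the tool's x, y, z in cm, then the turn, a rotation vector about the tool's x, y, z in rad, then the finger opening in cm, from 0 to 8.81. A call has 1 to 5 rows; each row shifts and turns the commanded pose from where the row before left it, along the tool's axes as they then stand; what a row does not reach is not made up. A row lasts 1/8 s, in which the tool goes at most 62.5 mm and 10.7 degrees, less where a joint would pass 70% of its speed; a pose out of reach is approached as far as the arm can. A call is refused whole if a number of a shift passes 6.25 or a number of a turn 0.188, either way. A call with a gripper value outside its range is refused whole. The fingers move at their own pace and stop on an object; "grip_force" is the grip in N (left out, the last holds). Time passes only in rows, so rows that do not move let the fingers close. It gives the time, the measured TCP pose, the force, the opening and the grip force at its end, in the units of the state.
- manip.get_obs(): the state, without advancing time (a new reading comes with each control period).
- imaging.snapshot(name): name is "scene" or "top"; returns a dict with "img" (480x640x3 uint8, red, green, blue), "fx", "fy", "cx", "cy" (pixels), "R" (3x3) and "t" (3): a world point X has camera coordinates R X + t. Camera axes: x right, y down, z forward; pixel columns grow to the right and rows downward; lengths in m; the calibration is good to about 2 mm. A picture is of the moment at which its call begins. There is no depth.
- workorder.sign_off(): hands the job in; it is judged then, once.
Trained networks look in the newest picture that a camera, given by its name, has taken for a name from the list of things; names that differ only in an ending like _2 or _b are one class to them, and where a whole thing is asked for, a point or a joint stands for the part that bears it (a point fixed in the world has none). Each returns a list of dicts, best first, with "conf" (0 to 1); they miss things now and then, are a little off and sometimes report something else, mostly with a low value. They report only what shows in the picture. A call takes as long as a camera call. They do not tell look-alikes from the thing itself.
- finder.spot_in(camera, label): "position" ([row, column] in pixels, amid what is visible of it).
- finder.landmark_of(camera, label): "position" ([row, column] in pixels: a listed point, or the origin of a listed thing).
The state is a dict: "time_s": time; "qpos": joint angles; "qd": joint speeds; "effort": joint torques, N m; "tcp_pos": TCP position; "eef_rot": TCP orientation; "force": force on the tool from outside, world axes, zero at the start; "moment": the same for the moment, N m; "finger_gap": finger opening in m; "grip_force": force on a finger pad.
Only numpy, scipy, OpenCV 4.12 (cv2) and the standard library are available. Lean on these libraries where they do the work, as an engineer would, in place of code of your own. Each camera call takes 0.05 s, during which the arm holds its last target. There are 200 camera calls.

## Task

Get the bench scale ready for portioning: with nothing on its weighing plate, press the round key to switch it on and then the square key to set the unit, one key at a time and fully down. Then take the steel tub that was left draining upside down, turn it the right way up, set it gently on the middle of the weighing plate and let go. Last, press the long bar key fully down to zero the scale, leaving the tub standing there and the other things on the worktop where they are.

Things in the scene. Friction and masses are not known exactly. Their poses are not given: they have to be found in the camera images.
- scale: low grey bench scale, 270 (x) x 235 (y) x 54 mm high, standing fast on the worktop; origin at the centre of its underside. Its -x side (towards the robot) is the flat white key panel, 40 mm above the worktop, with a row of three keys 68 mm apart, in any order; behind the row a dark display strip, behind that the steel weighing plate
- plate (a point): centre of the top face of the weighing plate, which is flat, 150 (x) x 200 (y) mm, 54 mm above the worktop, 14 mm above the key panel; axes as the scale's
- tub: open rectangular steel tub, 84 (its x) x 52 (its y) x 56 (its z) mm outside, 3 mm walls and floor, about 0.18 kg; origin at the centre of the outside of its closed floor, z axis pointing out through the open side. It starts upside down on the worktop (z axis down), its length lying across the line from the robot to it (within about 25 degrees)
- tub_middle (a point): centre of the tub, 28 mm from the outside of its floor along its z axis
- round_key_top (a point): middle of the top of the round key (power), 30 mm across; at rest 12 mm above the key panel, 52 mm above the worktop
- round_key (a joint): how far the round key is pressed: 0 up, 0.006 m fully down; a spring brings it back, about 5 N fully down
- square_key_top (a point): middle of the top of the square key (unit), 27 x 27 mm; at rest 12 mm above the key panel, 52 mm above the worktop
- square_key (a joint): how far the square key is pressed: 0 up, 0.006 m fully down; a spring brings it back, about 5 N fully down
- bar_key_top (a point): middle of the top of the long bar key (zero), 18 x 52 mm, its length across the scale; at rest 12 mm above the key panel, 52 mm above the worktop
- bar_key (a joint): how far the bar key is pressed: 0 up, 0.006 m fully down; a spring brings it back, about 5 N fully down
- ramekin: bystander: white round dish, 69 mm wide, 38 mm high; origin at the centre of its underside
- salt: bystander: clear salt shaker with a grey cap, 44 mm wide, 90 mm high; origin at the centre of its underside
- mill: bystander: brown wooden pepper mill, 58 mm wide, 150 mm high; origin at the centre of its underside
- tin: bystander: small food tin, 58 mm wide, 72 mm high; origin at the centre of its underside
There are look-alikes about, which are no part of the job. Leave any purple look-alike of the tub alone.

How it is judged:
On the way, in this order (a step that is already met when the one before it is completed fails the run):
1. the round key is pressed fully down (4.5 of its 6 mm), the other keys up (value of joint round_key above 0.0045 m and value of joint each of square_key, bar_key below 0.002 m), for 0.05 s.
2. then the square key is pressed fully down, the other keys up (value of joint square_key above 0.0045 m and value of joint each of round_key, bar_key below 0.002 m), for 0.05 s.
3. the tub stands right way up on the middle of the weighing plate, let go and at rest (horizontal distance between tub_middle and plate below 0.035 m and z of tub in the frame of plate between -0.005 and 0.005 m and angle between tub's own z axis and vertical below 0.1 rad and contact force between the fingers and tub below 0.1 N and linear speed of tub below 0.02 m/s and angular speed of tub below 0.2 rad/s), for 0.2 s.
4. the bar key is pressed fully down, the other keys up, while the tub stands on the plate (value of joint bar_key above 0.0045 m and value of joint each of round_key, square_key below 0.002 m and horizontal distance between tub_middle and plate below 0.035 m and z of tub in the frame of plate between -0.005 and 0.005 m and angle between tub's own z axis and vertical below 0.1 rad), for 0.05 s.
At the end, for the whole second after the job is handed in: the tub stands right way up (within 0.1 rad) flat on the weighing plate, its middle within 35 mm of the plate's, let go and at rest, and all three keys are up again (all of step 3 and value of joint each of round_key, square_key, bar_key below 0.0015 m); the robot touches nothing.
It fails at once if the bar key is pressed while the tub does not stand on the plate (value of joint bar_key above 0.003 m and not (horizontal distance between tub_middle and plate below 0.035 m and z of tub in the frame of plate between -0.005 and 0.005 m and angle between tub's own z axis and vertical below 0.1 rad)).
It fails at once if the round or the square key is pressed while the tub is on the plate (value of joint any of round_key, square_key above 0.003 m and (horizontal distance between tub_middle and plate below 0.08 m and z of tub_middle in the frame of plate below 0.06 m)).
It fails at once if two keys are pressed together (value of joint each of round_key, square_key above 0.003 m or value of joint each of round_key, bar_key above 0.003 m or value of joint each of square_key, bar_key above 0.003 m).
It fails at once if the tub is dropped or pushed hard onto the scale (over 40 N) (contact force between tub and scale above 40 N).
It fails at once if a bystander is shifted by more than 30 mm (distance of any of ramekin, salt, mill, tin from where it was at the start of the episode above 0.03 m).
It also fails if it takes over 72 s, if anything falls off the work surface, if the arm or the gripper's body presses on something with over 40 N, if the wrist force passes 120 N, or if a joint passes its speed limit or range.

## Working session

There is one attempt and no reset: what is moved stays moved. The work goes in short steps, Python scripts to look and compute and a tool call to move; the robot and the scene stay as the last step left them, time stands still between calls to the robot, and variables do not carry over. Pictures are saved under pics/ and viewed, at most 10 in all, crops included, and the job is handed in when it is done.

Besides the shell and the picture viewer there is one more tool, called after "Emit:" as a command line: name --pt "numbers of a row" for each row, then --argument value for the rest. carry_out: Moves the arm, as the interface text tells. Its arguments: {"type":"object","properties":{"series":{"type":"array"},"grip_force":{"type":"number"}},"required":["series"]}

```bash
ls; mkdir -p pics
cat > h.py <<'E'
import numpy as np, cv2
from bench import manip, imaging, workorder, finder
from scipy.spatial.transform import Rotation as Rn
def snap(n,f=None):
    s=imaging.snapshot(n)
    if f: cv2.imwrite('pics/'+f,cv2.cvtColor(s['img'],cv2.COLOR_RGB2BGR))
    return s
def ray(s,p,z):
    R=np.array(s['R']);t=np.array(s['t']);r,c=p
    d=R.T@np.array([(c-s['cx'])/s['fx'],(r-s['cy'])/s['fy'],1]);o=-R.T@t
    return o+d*(z-o[2])/d[2]
def proj(s,X):
    q=np.array(s['R'])@np.array(X)+np.array(s['t'])
    return [s['fy']*q[1]/q[2]+s['cy'],s['fx']*q[0]/q[2]+s['cx']]
def st():
    o=manip.get_obs();return o,np.array(o['tcp_pos']),Rn.from_quat(o['eef_rot'])
E
python3 - <<'E'
from h import *
np.set_printoptions(precision=3,suppress=True)
S={n:snap(n,n+'0.png') for n in('scene','top')}
for n in S:
    print(n,'cam',-np.array(S[n]['R']).T@S[n]['t'])
    for l,z in dict(scale=0,plate=.054,tub=.056,tub_middle=.028,round_key_top=.052,square_key_top=.052,bar_key_top=.052,ramekin=0,salt=0,mill=0,tin=0).items():
        for d in finder.landmark_of(n,l)[:3]: print(l,np.round(d['position'],1),round(d['conf'],2),ray(S[n],d['position'],z)[:2])
o,p,R=st();print(p,R.as_matrix(),o['finger_gap'],o['time_s'],manip.tcp_to_grasp)
E
```

```text
pics
scene cam [ 0.012 -0.548  0.59 ]
scale [284.4 369.9] 0.96 [ 0.557 -0.169]
scale [273.6 314.5] 0.32 [ 0.5   -0.068]
plate [257.  386.8] 0.77 [ 0.593 -0.176]
tub [198.4 222.6] 0.6 [0.489 0.229]
tub_middle [209.3 223. ] 0.64 [0.485 0.227]
tub_middle [229.1 165.3] 0.64 [0.344 0.248]
round_key_top [285.1 338.1] 0.52 [ 0.465 -0.163]
square_key_top [273.9 312.5] 0.44 [ 0.454 -0.108]
bar_key_top [307.2 364.7] 0.73 [ 0.457 -0.233]
ramekin [267.7 211.4] 0.71 [0.359 0.095]
salt [213.5 354.2] 0.83 [0.733 0.025]
mill [310.2 509.9] 0.7 [ 0.691 -0.399]
mill [274.8 312.8] 0.57 [ 0.495 -0.068]
mill [200.2 222.8] 0.46 [0.534 0.303]
tin [354.7 473.8] 0.67 [ 0.546 -0.403]
top cam [ 0.353 -0.072  1.179]
scale [240.7 357.9] 0.81 [ 0.554 -0.171]
plate [220.3 355.3] 0.97 [ 0.598 -0.16 ]
tub [252.6 198. ] 0.81 [0.507 0.238]
tub [318.4 184.3] 0.59 [0.342 0.262]
tub [261.5 201.2] 0.51 [0.484 0.229]
tub_middle [316.  191.2] 0.78 [0.348 0.253]
tub_middle [260.8 204.4] 0.75 [0.49  0.228]
round_key_top [274.6 353.2] 0.4 [ 0.458 -0.156]
square_key_top [261.7 201.4] 0.53 [0.484 0.229]
square_key_top [276.3 330. ] 0.51 [ 0.453 -0.097]
bar_key_top [276.  384.4] 0.71 [ 0.456 -0.234]
ramekin [312.6 253.2] 0.73 [0.36 0.1 ]
salt [173.3 281.9] 0.84 [0.738 0.037]
mill [194.1 440.8] 0.62 [ 0.686 -0.396]
mill [246.  445.2] 0.43 [ 0.544 -0.404]
mill [275.3 353.4] 0.35 [ 0.461 -0.16 ]
[0.254 0.598 0.239] [[-0.921  0.39   0.   ]
 [ 0.39   0.921 -0.   ]
 [-0.    -0.    -1.   ]] 0.08805330416794654 1.2 0.0187
```

View pics/scene0.png

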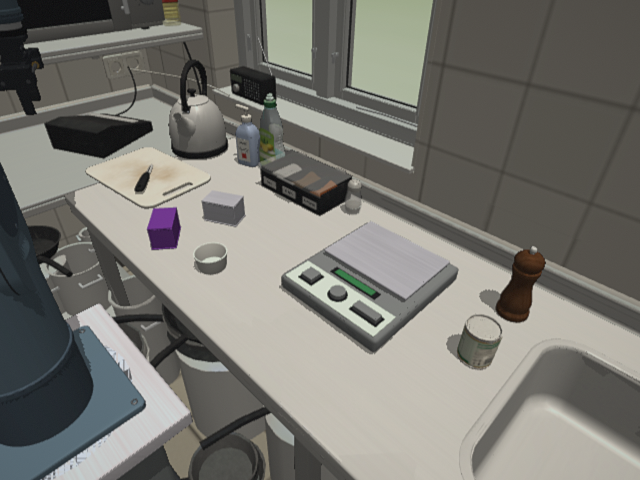

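View pics/top0.png

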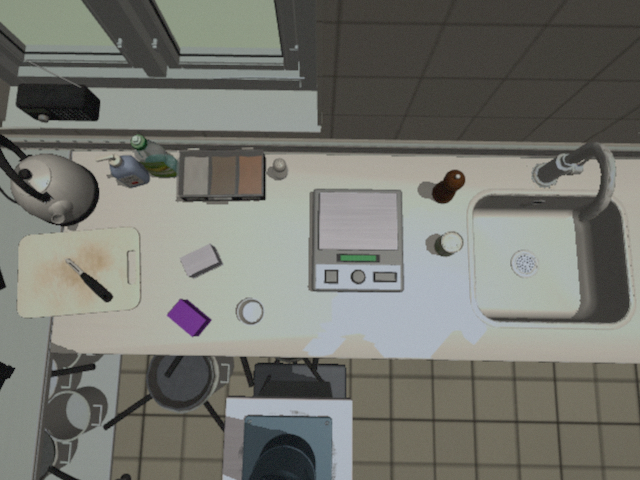

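Top view: steel tub near (261,201) with its grey floor up, and a purple block near (318,188), which is the look-alike. The steel one fits the description. Keys from left to right are square (276,331), round (277,358) and bar (277,384). I'll confirm the tub and keys in one enlarged crop.

Run:
```python
from h import *
np.set_printoptions(precision=3,suppress=True)
a=cv2.imread('pics/top0.png');b=cv2.imread('pics/scene0.png')
f=lambda im,r,c,h,w,k:cv2.resize(im[r:r+h,c:c+w],None,fx=k,fy=k,interpolation=cv2.INTER_CUBIC)
A=f(a,235,170,60,60,6);B=f(b,180,195,60,60,6);C=f(a,260,310,35,100,7)
out=np.zeros((600,720,3),np.uint8);out[:360,:360]=A;out[:360,360:]=B;out[360:600,:700]=C[:240]
cv2.imwrite('pics/crop1.png',out)
S=snap('top')
hsv=cv2.cvtColor(a,cv2.COLOR_BGR2HSV);print(a[261,170:235:4].tolist())
```

```text
[[162, 173, 173], [164, 176, 173], [166, 177, 176], [154, 154, 156], [152, 151, 155], [154, 152, 156], [153, 151, 155], [155, 153, 157], [154, 153, 158], [156, 154, 157], [155, 153, 156], [158, 155, 157], [106, 103, 104], [153, 162, 155], [168, 181, 174], [168, 179, 173], [169, 180, 174]]
```

View pics/crop1.png

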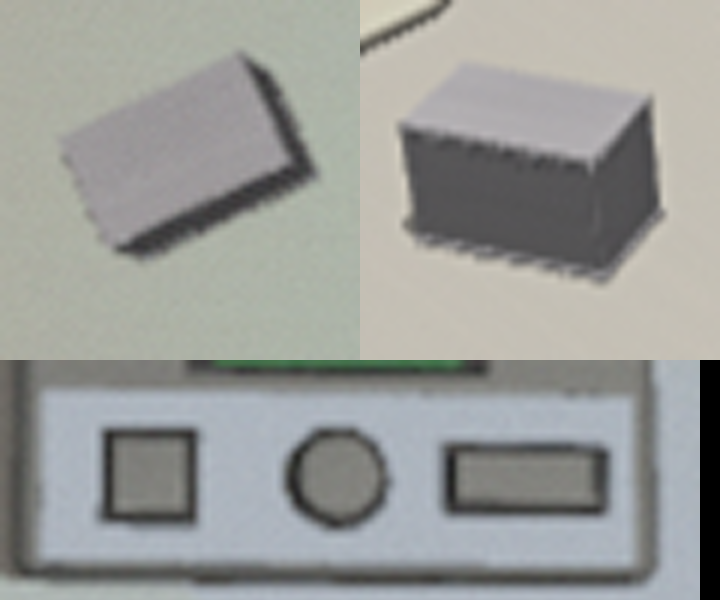

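The crop confirms it: a grey steel tub, floor up, with face corners around (60,138), (243,52), (292,160) and (115,245). Key centres in the lower crop are square (150,116), round (338,117) and bar (526,120). Now to convert these to metres.

Run:
```python
from h import *
np.set_printoptions(precision=4,suppress=True)
T=snap('top');S=snap('scene')
f=lambda x,y,k,r,c:[(y+.5)/k-.5+r,(x+.5)/k-.5+c]
for s,C,r,c in((T,[(60,138),(243,52),(292,160),(115,245)],235,170),(S,[(40,125),(105,62),(290,97),(230,160)],180,195)):
    P=np.array([ray(s,f(x,y,6,r,c),.056)[:2] for x,y in C]);print(P.mean(0),np.linalg.norm(P-np.roll(P,-1,0),axis=1),cv2.minAreaRect(P.astype(np.float32)*1000))
for n,x,y in(('sq',150,116),('rd',338,117),('bar',526,120)): print(n,ray(T,f(x,y,7,260,310),.052))
for l,z in dict(plate=.054,round_key_top=.052,square_key_top=.052,bar_key_top=.052,tub=.056,salt=0,tin=0).items():
  for n,s in(('top',T),('scene',S)):
    d=finder.landmark_of(n,l)
    if d: print(l,n,ray(s,d[0]['position'],z)[:2],d[0]['conf'])
# plate corners as seen in scene picture
for p in [(318,192),(318,248),(398,248),(398,192)]: print(ray(T,(p[1],p[0]),.054)[:2])
print(manip.get_obs()['time_s'])
```

```text
[0.4898 0.234 ] [0.0841 0.0513 0.0811 0.0518] ((489.50457763671875, 234.67562866210938), (51.71788024902344, 84.13812255859375), 27.04766273498535)
[0.4895 0.2312] [0.052  0.0826 0.0504 0.0813] ((489.6811218261719, 230.8733367919922), (52.0152587890625, 82.55607604980469), 27.302295684814453)
sq [ 0.4534 -0.0997  0.052 ]
rd [ 0.4543 -0.1673  0.052 ]
bar [ 0.4543 -0.2348  0.052 ]
plate top [ 0.5885 -0.1556] 0.66
plate scene [ 0.5925 -0.1688] 0.7
round_key_top top [ 0.4528 -0.1586] 0.65
round_key_top scene [ 0.4549 -0.1674] 0.77
square_key_top top [ 0.4502 -0.0947] 0.69
square_key_top scene [ 0.4538 -0.1066] 0.71
bar_key_top top [ 0.4616 -0.2313] 0.56
bar_key_top scene [ 0.4666 -0.2321] 0.52
tub top [0.4988 0.233 ] 0.83
tub scene [0.4921 0.2309] 0.97
salt top [0.7397 0.0362] 0.68
salt scene [0.7377 0.0317] 0.67
tin top [ 0.5452 -0.4046] 0.9
tin scene [ 0.5448 -0.4033] 0.79
[ 0.6712 -0.0631]
[ 0.5242 -0.0657]
[ 0.5277 -0.2688]
[ 0.6746 -0.2706]
2.05
```

```bash
cat >> h.py <<'E'
def down(yaw_y):  # tool pointing down, closing axis (tool y) at angle yaw_y in world xy
    y=np.array([np.cos(yaw_y),np.sin(yaw_y),0]);z=np.array([0,0,-1.]);return Rn.from_matrix(np.c_[np.cross(y,z),y,z])
def plan(wps,p=None,R=None):
    """wps: (pos,Rot,opening_cm,nrows); prints rounded rows in groups of 5"""
    if p is None: _,p,R=st()
    rows=[]
    for P,Q,g,n in wps:
        P=np.array(P,float)
        if n is None: n=int(max(1,np.ceil(np.linalg.norm(P-p)/.055),np.ceil((R.inv()*Q).magnitude()/.17)))
        for k in range(n,0,-1):
            s=np.round(R.inv().apply((P-p)/k)*100,2);w=np.round((R.inv()*Q).as_rotvec()/k,3)
            rows.append([*s,*w,g]);p=p+R.apply(s/100);R=R*Rn.from_rotvec(w)
    for i in range(0,len(rows),5): print('['+','.join('['+','.join('%g'%(v+0.) for v in r)+']' for r in rows[i:i+5])+']')
    print('end',p.round(4));return p,R
E
python3 - <<'E'
from h import *
plan([((.45,.30,.2),down(np.radians(33)),0,None),((.454,-.167,.09),down(np.radians(-20)),0,None)])
E
```

```text
[[-4.25,-2.83,0.55,0,0,0.085,0],[-4.47,-2.46,0.55,0,0,0.085,0],[-4.66,-2.07,0.55,0,0,0.085,0],[-4.83,-1.67,0.56,0,0,0.085,0],[-4.95,-1.25,0.55,0,0,0.085,0]]
[[-5.04,-0.83,0.56,0,0,0.085,0],[-5.08,-0.4,0.55,0,0,0.084,0],[-4.38,-2.79,1.22,0,0,0.103,0],[-4.64,-2.32,1.22,0,0,0.103,0],[-4.85,-1.84,1.22,0,0,0.103,0]]
[[-5.02,-1.33,1.22,0,0,0.103,0],[-5.13,-0.8,1.22,0,0,0.103,0],[-5.18,-0.27,1.23,0,0,0.103,0],[-5.18,0.26,1.22,0,0,0.102,0],[-5.13,0.79,1.23,0,0,0.103,0]]
[[-5.02,1.31,1.22,0,0,0.102,0]]
end [ 0.454 -0.167  0.09 ]
```

Emit:
carry_out --pt "-4.25 -2.83 0.55 0 0 0.085 0" --pt "-4.47 -2.46 0.55 0 0 0.085 0" --pt "-4.66 -2.07 0.55 0 0 0.085 0" --pt "-4.83 -1.67 0.56 0 0 0.085 0" --pt "-4.95 -1.25 0.55 0 0 0.085 0" --grip_force 20

```text
time_s: 2.68
tcp_pos: [0.3948, 0.3839, 0.2112]
eef_rot: [0.402, 0.915, 0.0, 0.0]
force: [-0.4, 0.6, -0.5]
finger_gap: 0.0402
grip_force: 0.0
```

Emit:
carry_out --pt "-5.04 -0.83 0.56 0 0 0.085 0" --pt "-5.08 -0.4 0.55 0 0 0.084 0" --pt "-4.38 -2.79 1.22 0 0 0.103 0" --pt "-4.64 -2.32 1.22 0 0 0.103 0" --pt "-4.85 -1.84 1.22 0 0 0.103 0"

```text
time_s: 3.3
tcp_pos: [0.4515, 0.1429, 0.1634]
eef_rot: [0.608, 0.794, 0.0, 0.0]
force: [1.5, -0.2, 0.0]
finger_gap: 0.0005
grip_force: 0.0
```

Emit:
carry_out --pt "-5.02 -1.33 1.22 0 0 0.103 0" --pt "-5.13 -0.8 1.22 0 0 0.103 0" --pt "-5.18 -0.27 1.23 0 0 0.103 0" --pt "-5.18 0.26 1.22 0 0 0.102 0" --pt "-5.13 0.79 1.23 0 0 0.103 0"

```text
time_s: 3.92
tcp_pos: [0.454, -0.1166, 0.1022]
eef_rot: [0.79, 0.614, 0.0, 0.0]
force: [1.1, 0.1, 0.8]
finger_gap: 0.0006
grip_force: 0.0
```

Emit:
carry_out --pt "-5.02 1.31 1.22 0 0 0.102 0" --pt "0 0 0 0 0 0 0"

```text
time_s: 4.18
tcp_pos: [0.4532, -0.1715, 0.0897]
eef_rot: [0.821, 0.57, -0.001, 0.001]
force: [0.5, 0.3, -0.4]
finger_gap: 0.0004
grip_force: 0.0
```

Run:
```python
from h import *
o,p,R=st();print(p,R.as_matrix().round(4),np.round(o['qpos'],3),o['force'],o['finger_gap'],o['time_s'])
plan([((.454,-.167,.055),down(np.radians(-20)),0,1),((.454,-.167,.0447),down(np.radians(-20)),0,2)])
```

```text
[ 0.45324318 -0.17148094  0.08974292] [[ 3.492e-01  9.371e-01 -3.000e-04]
 [ 9.371e-01 -3.492e-01 -2.500e-03]
 [-2.400e-03  6.000e-04 -1.000e+00]] [-0.071  0.531  0.425  2.091 -0.379  0.592  0.262] [ 0.50855873  0.31694902 -0.41485318] 0.0003906738423342017 4.175
[[0.45,-0.09,3.47,0.001,0.002,-0.008,0],[0,0,0.52,0,0,0,0],[0,0,0.51,0,0,0,0]]
end [ 0.454  -0.167   0.0447]
```

Emit:
carry_out --pt "0.45 -0.09 3.47 0 0 0 0" --pt "0 0 0.5 0 0 0 0" --pt "0 0 0.55 0 0 0 0" --pt "0 0 0 0 0 0 0" --pt "0 0 0 0 0 0 0"

```text
time_s: 4.8
tcp_pos: [0.4545, -0.1611, 0.0463]
eef_rot: [0.819, 0.574, 0.001, -0.001]
force: [-4.7, 3.9, 15.4]
finger_gap: 0.0001
grip_force: 7.6
```

Run:
```python
from h import *
o,p,R=st();print(p,o['force'])
plan([((.454,-.167,.075),down(np.radians(-20)),0,1),((.4535,-.100,.075),down(np.radians(-20)),0,2),((.4535,-.100,.0555),down(np.radians(-20)),0,1)])
```

```text
[ 0.45449267 -0.161057    0.04629938] [-4.70077403  3.90038874 15.43225862]
[[-0.57,0.15,-2.87,-0.001,-0.002,0.001,0],[3.14,-1.17,0,0,0,0,0],[3.14,-1.16,0,0,0,0,0],[0,0,1.95,0,0,0,0]]
end [ 0.4535 -0.1     0.0555]
```

Emit:
carry_out --pt "0 0 -3.0 0 0 0 0" --pt "2.9 -1.1 0 0 0 0 0" --pt "2.9 -1.1 0 0 0 0 0" --pt "0 0 0 0 0 0 0"

```text
time_s: 5.3
tcp_pos: [0.4544, -0.0979, 0.0755]
eef_rot: [0.818, 0.576, 0.001, -0.0]
force: [-1.1, -1.1, 0.3]
finger_gap: 0.0003
grip_force: 0.0
```

Emit:
carry_out --pt "0 0 2.0 0 0 0 0" --pt "0 0 0.5 0 0 0 0" --pt "0 0 0.55 0 0 0 0" --pt "0 0 0 0 0 0 0" --pt "0 0 0 0 0 0 0"

```text
time_s: 5.92
tcp_pos: [0.454, -0.1009, 0.0461]
eef_rot: [0.819, 0.573, 0.001, -0.0]
force: [-5.1, 2.2, 26.6]
finger_gap: 0.0005
grip_force: 13.3
```

Emit:
carry_out --pt "0 0 -4.0 0 0 0 8.8" --pt "0 0 -4.0 0 0 0 8.8" --pt "0 0 -3.0 0 0 0 8.8" --pt "0 0 0 0 0 0 8.8" --pt "0 0 0 0 0 0 8.8"

```text
time_s: 6.55
tcp_pos: [0.4535, -0.1005, 0.1539]
eef_rot: [0.819, 0.574, -0.0, -0.0]
force: [-0.5, 0.8, -0.3]
finger_gap: 0.0485
grip_force: 0.0
```

Run:
```python
from h import *
o,p,R=st();print(p,o['force'],np.round(o['qpos'],3),o['finger_gap'])
D=down(np.radians(27))
plan([((.45,.07,.17),down(np.radians(5)),8.8,None),((.4897,.2325,.12),D,8.8,None)])
```

```text
[ 0.45348652 -0.10049514  0.1538578 ] [-0.53705447  0.81069672 -0.33637927] [-0.311  0.388  0.526  2.11  -0.294  0.714  0.059] 0.048469637748000664
[[3.98,-1.54,-0.4,0,0,-0.109,8.8],[4.12,-1.1,-0.4,0,0,-0.109,8.8],[4.21,-0.64,-0.41,0,0,-0.109,8.8],[4.26,-0.19,-0.4,0,0,-0.109,8.8],[3.96,1.34,1.25,0,0,-0.096,8.8]]
[[3.81,1.72,1.25,0,0,-0.096,8.8],[3.63,2.07,1.25,0,0,-0.096,8.8],[3.42,2.42,1.25,0,0,-0.096,8.8]]
end [0.4897 0.2325 0.12  ]
```

Emit:
carry_out --pt "3.98 -1.54 -0.4 0 0 -0.109 8.8" --pt "4.12 -1.1 -0.4 0 0 -0.109 8.8" --pt "4.21 -0.64 -0.41 0 0 -0.109 8.8" --pt "4.26 -0.19 -0.4 0 0 -0.109 8.8" --pt "3.96 1.34 1.25 0 0 -0.096 8.8"

```text
time_s: 7.18
tcp_pos: [0.4597, 0.112, 0.1574]
eef_rot: [0.638, 0.77, -0.0, -0.0]
force: [-0.3, -0.6, 0.2]
finger_gap: 0.088
grip_force: 0.0
```

Emit:
carry_out --pt "3.81 1.72 1.25 0 0 -0.096 8.8" --pt "3.63 2.07 1.25 0 0 -0.096 8.8" --pt "3.42 2.42 1.25 0 0 -0.096 8.8" --pt "0 0 0 0 0 0 8.8"

```text
time_s: 7.68
tcp_pos: [0.4887, 0.2355, 0.1179]
eef_rot: [0.52, 0.854, -0.001, -0.001]
force: [0.0, -0.3, -0.7]
finger_gap: 0.0879
grip_force: 0.0
```

```bash
cat > kin.py <<'E'
import numpy as np, itertools
from scipy.spatial.transform import Rotation as Rn
from scipy.optimize import least_squares
from h import *
o,p,R=st();print(p,R.as_matrix().round(3).tolist(),np.round(o['qpos'],4).tolist(),o['finger_gap'])
D=[([-1.236,0.536,-0.004,1.538,0.003,1.067,-0.071],[.254,.598,.239],np.array([[-.921,.39,0],[.39,.921,0],[0,0,-1]])),
([-0.071,0.531,0.425,2.091,-0.379,0.592,0.262],[.4532,-.1715,.0897],np.array([[.3492,.9371,-.0003],[.9371,-.3492,-.0025],[-.0024,.0006,-1]])),
([-0.311,0.388,0.526,2.11,-0.294,0.714,0.059],[.45349,-.1005,.15386],Rn.from_quat([.819,.574,0,0]).as_matrix()),
(o['qpos'],p,R.as_matrix())]
def fk(q,s,L,o1,o7):
    ax='zyzyzyz';T=Rn.identity();P=np.array([0,0,L[0]])
    for i in range(7):
        a=s[i]*q[i]+(o1 if i==0 else o7 if i==6 else 0);T=T*Rn.from_euler(ax[i],a)
        if i==2:P=P+T.apply([L[4],0,L[1]])
        if i==3:P=P+T.apply([L[5],0,0])
        if i==4:P=P+T.apply([0,0,L[2]])
        if i==5:P=P+T.apply([L[6],0,0])
        if i==6:P=P+T.apply([0,0,L[3]])
    return P,T
best=[]
for s in itertools.product([1,-1],repeat=4):
    S=[s[0],1,s[1],1,s[2],1,s[3]]
    for o1 in(0,np.pi):
        for o7 in np.arange(4)*np.pi/2:
            e=sum((Rn.from_matrix(M).inv()*fk(q,S,[0]*7,o1,o7)[1]).magnitude() for q,_,M in D);best.append((e,S,o1,o7))
best.sort(key=lambda b:b[0])
for b in best[:4]:print(b)
e,S,o1,o7=best[0]
f=lambda L:np.r_[np.ravel([fk(q,S,L,o1,o7)[0]-P for q,P,_ in D]),.003*(L-np.array([.36,.42,.4,.3,0,0,0]))]
r=least_squares(f,[.36,.42,.4,.3,0,0,0]);print(r.x.round(4),np.abs(r.fun[:12]).max())
E
python3 kin.py
```

```text
[0.48874102 0.23549037 0.11792627] [[-0.459, 0.889, -0.003], [0.889, 0.459, -0.0], [0.001, -0.003, -1.0]] [-0.7118, 0.5328, 0.2344, 1.9229, -0.1845, 0.7094, 0.1083] 0.08792550321105151
(0.0029163788110756336, [-1, 1, -1, 1, -1, 1, -1], 0, np.float64(1.5707963267948966))
(0.01325290107368262, [-1, 1, -1, 1, -1, 1, -1], 3.141592653589793, np.float64(4.71238898038469))
(1.001667742805973, [-1, 1, -1, 1, -1, 1, 1], 0, np.float64(1.5707963267948966))
(1.0017892006331064, [-1, 1, -1, 1, -1, 1, 1], 3.141592653589793, np.float64(4.71238898038469))
[-0.0631  0.3808  0.4294 -0.1905 -0.0035  0.014  -0.0885] 0.042795061967996484
```

```bash
cat >> h.py <<'E'
def tcp(G,R): return np.array(G)+.0187*R.apply([0,0,1])
Y=lambda a:Rn.from_rotvec([0,a,0])
A0=np.radians(27); s0=np.array([np.sin(A0),-np.cos(A0),0])
E
python3 - <<'E'
from h import *
R0=down(A0)*Y(.2);c=np.array([.4897,.2325,.034]);G=c+.020*s0;z=R0.apply([0,0,1])
plan([(tcp(G,R0)-.07*z,R0,8.8,4),(tcp(G,R0)-.07*z,R0,8.8,1),(tcp(G,R0),R0,8.8,5)],np.array([.4897,.233,.1203]),down(A0))
E
```

```text
[[-0.77,-0.01,0.9,0,0.05,0,8.8],[-0.81,0,0.86,0,0.05,0,8.8],[-0.85,-0.01,0.82,0,0.05,0,8.8],[-0.89,0,0.78,0,0.05,0,8.8],[0,0,0,0,0,0,8.8]]
[[0,0,1.4,0,0,0,8.8],[0,0,1.4,0,0,0,8.8],[0,0,1.4,0,0,0,8.8],[0,0,1.4,0,0,0,8.8],[0,0,1.4,0,0,0,8.8]]
end [0.4971 0.218  0.0157]
```

Emit:
carry_out --pt "-0.77 -0.01 0.9 0 0.05 0 8.8" --pt "-0.81 0 0.86 0 0.05 0 8.8" --pt "-0.85 -0.01 0.82 0 0.05 0 8.8" --pt "-0.89 0 0.78 0 0.05 0 8.8" --pt "0 0 0 0 0 0 8.8"

```text
time_s: 8.3
tcp_pos: [0.5035, 0.2018, 0.0829]
eef_rot: [0.522, 0.847, 0.051, -0.086]
force: [-0.2, 0.3, -0.5]
finger_gap: 0.0881
grip_force: 0.0
```

Emit:
carry_out --pt "0 0 0 0 0 0 8.8"

```text
time_s: 8.43
tcp_pos: [0.5033, 0.2052, 0.0842]
eef_rot: [0.52, 0.848, 0.052, -0.085]
force: [0.1, -0.1, 0.5]
finger_gap: 0.088
grip_force: 0.0
```

Run:
```python
from h import *
R0=down(A0)*Y(.2);c=np.array([.4897,.2325,.034]);G=c+.020*s0;z=R0.apply([0,0,1])
o,p,R=st();print((p-(tcp(G,R0)-.07*z))*1000,(R0.inv()*R).as_rotvec(),np.round(o['qpos'],3),o['force'])
```

```text
[-0.14163253 -0.43559548 -0.06089558] [ 0.00077245 -0.00035622  0.00073024] [-0.409  0.603  0.076  1.905 -0.381  0.697  0.426] [ 0.06663441 -0.09692171  0.51964148]
```

Accurate. Descend and grip.

Emit:
carry_out --pt "0 0 1.4 0 0 0 8.8" --pt "0 0 1.4 0 0 0 8.8" --pt "0 0 1.4 0 0 0 8.8" --pt "0 0 1.4 0 0 0 8.8" --pt "0 0 1.4 0 0 0 8.8"

```text
time_s: 9.05
tcp_pos: [0.4973, 0.2177, 0.0147]
eef_rot: [0.52, 0.848, 0.052, -0.085]
force: [0.1, -0.1, -0.3]
finger_gap: 0.0882
grip_force: 0.0
```

Emit:
carry_out --pt "0 0 0 0 0 0 8.8" --pt "0 0 0 0 0 0 4.5" --pt "0 0 0 0 0 0 4.5" --pt "0 0 0 0 0 0 4.5" --pt "0 0 0 0 0 0 4.5" --grip_force 25

```text
time_s: 9.68
tcp_pos: [0.4979, 0.2176, 0.0161]
eef_rot: [0.52, 0.848, 0.053, -0.085]
force: [0.1, -0.8, 2.4]
finger_gap: 0.0513
grip_force: 25.0
```

Run:
```python
from h import *
R0=down(A0)*Y(.2);c=np.array([.4897,.2325,.034]);G=c+.020*s0
o,p,R=st();print((p-tcp(G,R0))*1000,o['finger_gap'],o['grip_force'],np.array(o['force']).round(1))
c1=np.array([.60,.12]);R1=R0*Y(-1.571)
# lift, move while turning, tub end 25 mm above table
G1=np.r_[c1,.095]+0*s0
P,Q=plan([(tcp(G+[0,0,.10],R0),R0,4.5,3),(tcp([.57,.16,.15],R0*Y(-.8)),R0*Y(-.8),4.5,6)],tcp(G,R0),R0)
plan([(tcp(G1+[0,0,.0],R1),R1,4.5,6)],P,Q)
```

```text
[ 0.82811301 -0.36170556  0.42039154] 0.05133148044542798 24.99458941281773 [ 0.1 -0.8  2.4]
[[0.66,0,-3.27,0,0,0,4.5],[0.66,0,-3.27,0,0,0,4.5],[0.67,0,-3.26,0,0,0,4.5],[-1.5,0.64,-0.62,0,-0.133,0,4.5],[-1.56,0.64,-0.42,0,-0.133,0,4.5]]
[[-1.61,0.65,-0.21,0,-0.133,0,4.5],[-1.62,0.64,0,0,-0.134,0,4.5],[-1.6,0.65,0.22,0,-0.133,0,4.5],[-1.56,0.64,0.44,0,-0.134,0,4.5]]
end [0.5748 0.1506 0.1345]
[[-0.38,0.14,1.13,0,-0.128,0,4.5],[-0.23,0.14,1.17,0,-0.129,0,4.5],[-0.08,0.15,1.19,0,-0.128,0,4.5],[0.08,0.14,1.19,0,-0.129,0,4.5],[0.23,0.15,1.17,0,-0.128,0,4.5]]
[[0.37,0.14,1.14,0,-0.129,0,4.5]]
end [0.6083 0.1036 0.0913]
```

Emit:
carry_out --pt "0.66 0 -3.27 0 0 0 4.5" --pt "0.66 0 -3.27 0 0 0 4.5" --pt "0.67 0 -3.26 0 0 0 4.5" --pt "-1.5 0.64 -0.62 0 -0.133 0 4.5" --pt "-1.56 0.64 -0.42 0 -0.133 0 4.5"

```text
time_s: 10.3
tcp_pos: [0.524, 0.1942, 0.1229]
eef_rot: [0.523, 0.852, -0.018, 0.03]
force: [-0.8, -0.7, -2.9]
finger_gap: 0.0516
grip_force: 25.0
```

Emit:
carry_out --pt "-1.61 0.65 -0.21 0 -0.133 0 4.5" --pt "-1.62 0.64 0 0 -0.134 0 4.5" --pt "-1.6 0.65 0.22 0 -0.133 0 4.5" --pt "-1.56 0.64 0.44 0 -0.134 0 4.5" --pt "0 0 0 0 0 0 4.5"

```text
time_s: 10.92
tcp_pos: [0.574, 0.1523, 0.133]
eef_rot: [0.497, 0.816, -0.155, 0.252]
force: [0.1, 0.0, -2.3]
finger_gap: 0.0517
grip_force: 25.0
```

Run:
```python
from h import *
o,p,R=st();T=down(A0)*Y(-.6);print((p-[.5748,.1506,.1345])*1000,(T.inv()*R).as_rotvec().round(3),o['finger_gap'],np.array(o['force']).round(1),np.round(o['qpos'],3))
```

```text
[-0.81319773  1.66608474 -1.46417757] [-0.    -0.    -0.005] 0.0516577578769715 [ 0.1  0.  -2.3] [-1.102  0.742  0.63   1.85   0.274  0.752 -0.326]
```

Emit:
carry_out --pt "-0.38 0.14 1.13 0 -0.128 0 4.5" --pt "-0.23 0.14 1.17 0 -0.129 0 4.5" --pt "-0.08 0.15 1.19 0 -0.128 0 4.5" --pt "0.08 0.14 1.19 0 -0.129 0 4.5" --pt "0.23 0.15 1.17 0 -0.128 0 4.5"

```text
time_s: 11.55
tcp_pos: [0.6031, 0.111, 0.0973]
eef_rot: [0.426, 0.693, -0.304, 0.495]
force: [-0.4, 0.5, -2.6]
finger_gap: 0.0519
grip_force: 25.0
```

Emit:
carry_out --pt "0.37 0.14 1.14 0 -0.129 0 4.5" --pt "0 0 0 0 0 0 4.5" --pt "0 0 0 0 0 0 4.5"

```text
time_s: 11.92
tcp_pos: [0.6091, 0.1028, 0.0924]
eef_rot: [0.406, 0.66, -0.33, 0.538]
force: [0.9, -0.2, -2.0]
finger_gap: 0.0517
grip_force: 25.0
```

Run:
```python
from h import *
snap('scene','s1.png')
o,p,R=st();T=down(A0)*Y(.2-1.571);print((p-[.6083,.1036,.0913])*1000,(T.inv()*R).as_rotvec().round(3),o['finger_gap'],np.array(o['force']).round(1),np.round(o['qpos'],3))
```

```text
[ 0.94795154 -0.55304336  1.66784452] [0.002 0.004 0.003] 0.05191992728736749 [-0.8 -0.7 -1.1] [-1.363  1.394  0.866  1.725  0.462  0.896 -0.769]
```

View pics/s1.png

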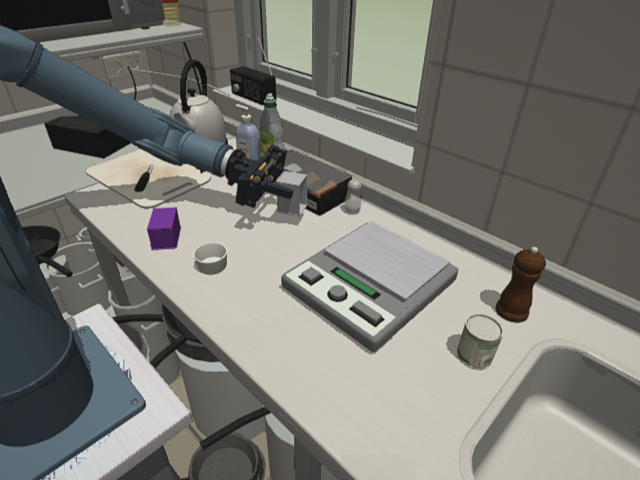

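The picture shows the tub gripped on its end at about (292,190), with the opening facing away from the hand; the worktop below it is clear. Lower it until contact.

Run:
```python
from h import *
T=down(A0)*Y(.2-1.571)
P,Q=plan([([.6083,.1036,.0633],T,4.5,3)],np.array([.6083,.1036,.0913]),T)
print(T.inv().apply([0,0,-.1]))
```

```text
[[0.91,0,0.19,0,0,0,4.5],[0.92,0,0.18,0,0,0,4.5],[0.91,0,0.19,0,0,0,4.5]]
end [0.6083 0.1036 0.0633]
[9.80107021e-02 5.55111512e-18 1.98469713e-02]
```

Emit:
carry_out --pt "0.91 0 0.19 0 0 0 4.5" --pt "0.92 0 0.18 0 0 0 4.5" --pt "0.91 0 0.19 0 0 0 4.5" --pt "0 0 0 0 0 0 4.5"

```text
time_s: 12.48
tcp_pos: [0.607, 0.1023, 0.0626]
eef_rot: [0.406, 0.66, -0.332, 0.538]
force: [-7.2, -0.5, -2.0]
finger_gap: 0.052
grip_force: 25.0
```

Emit:
carry_out --pt "0.2 0 0.04 0 0 0 4.5" --pt "0 0 0 0 0 0 4.5"

```text
time_s: 12.72
tcp_pos: [0.607, 0.1022, 0.0616]
eef_rot: [0.406, 0.659, -0.332, 0.539]
force: [-10.2, -0.6, 1.4]
finger_gap: 0.0519
grip_force: 25.0
```

Emit:
carry_out --pt "0.2 0 0.04 0 0 0 4.5" --pt "0 0 0 0 0 0 4.5"

```text
time_s: 12.98
tcp_pos: [0.6069, 0.1021, 0.0602]
eef_rot: [0.406, 0.659, -0.332, 0.539]
force: [-10.5, 0.3, 4.2]
finger_gap: 0.0519
grip_force: 25.0
```

Emit:
carry_out --pt "0.2 0 0.04 0 0 0 4.5" --pt "0 0 0 0 0 0 4.5"

```text
time_s: 13.22
tcp_pos: [0.607, 0.102, 0.0602]
eef_rot: [0.406, 0.658, -0.333, 0.54]
force: [-15.3, 3.0, 11.6]
finger_gap: 0.052
grip_force: 25.0
```

The −x force of 15 N means the outer side of the gripper is leaning on the spice box. I'll lift, move the tub about 55 mm towards the robot and 40 mm right, and set it down there.

Run:
```python
from h import *
T=down(A0)*Y(.2-1.571);p=np.array([.6083,.1036,.0573])
plan([(p+[-.008,0,.03],T,4.5,2),(p+[-.055,-.04,.03],T,4.5,3),(p+[-.055,-.04,.03],T,4.5,1),(p+[-.055,-.04,.006],T,4.5,3)],p,T)
```

```text
[[-1.43,-0.36,-0.48,0,0,0,4.5],[-1.44,-0.35,-0.47,0,0,0,4.5],[-0.09,-2,0.47,0,0,0,4.5],[-0.1,-2,0.47,0,0,0,4.5],[-0.09,-2.01,0.46,0,0,0,4.5]]
[[0,0,0,0,0,0,4.5],[0.78,0,0.16,0,0,0,4.5],[0.79,0,0.16,0,0,0,4.5],[0.78,0,0.16,0,0,0,4.5]]
end [0.5533 0.0636 0.0633]
```

Emit:
carry_out --pt "-1.43 -0.36 -0.48 0 0 0 4.5" --pt "-1.44 -0.35 -0.47 0 0 0 4.5" --pt "-0.09 -2 0.47 0 0 0 4.5" --pt "-0.1 -2 0.47 0 0 0 4.5" --pt "-0.09 -2.01 0.46 0 0 0 4.5"

```text
time_s: 13.85
tcp_pos: [0.5534, 0.0633, 0.0878]
eef_rot: [0.405, 0.66, -0.33, 0.539]
force: [-0.1, 0.2, -2.3]
finger_gap: 0.0517
grip_force: 25.0
```

Emit:
carry_out --pt "0 0 0 0 0 0 4.5" --pt "0.78 0 0.16 0 0 0 4.5" --pt "0.79 0 0.16 0 0 0 4.5" --pt "0.78 0 0.16 0 0 0 4.5" --pt "0 0 0 0 0 0 4.5"

```text
time_s: 14.48
tcp_pos: [0.5538, 0.0631, 0.0624]
eef_rot: [0.404, 0.66, -0.331, 0.54]
force: [0.1, 0.2, -1.4]
finger_gap: 0.0519
grip_force: 25.0
```

Run:
```python
from h import *
o,p,R=st();T=down(A0)*Y(.2-1.571);print((p-[.5533,.0636,.0633])*1000,(T.inv()*R).as_rotvec().round(3),o['finger_gap'],np.array(o['force']).round(1),np.round(o['qpos'],3))
```

```text
[ 0.4820103  -0.45535919 -0.87924058] [ 0.    -0.    -0.001] 0.05186363736210708 [ 0.1  0.2 -1.4] [-1.428  1.443  0.835  1.871  0.449  0.791 -0.872]
```

Emit:
carry_out --pt "0.2 0 0.04 0 0 0 4.5" --pt "0 0 0 0 0 0 4.5" --pt "0.1 0 0.02 0 0 0 4.5" --pt "0 0 0 0 0 0 4.5"

```text
time_s: 14.98
tcp_pos: [0.5537, 0.0632, 0.0603]
eef_rot: [0.405, 0.66, -0.331, 0.54]
force: [0.5, -0.6, -1.9]
finger_gap: 0.0518
grip_force: 25.0
```

Emit:
carry_out --pt "0 0 0 0 0 0 8.8" --pt "0 0 0 0 0 0 8.8" --pt "0 0 0 0 0 0 8.8" --pt "0 0 -1 0 0 0 8.8" --pt "0 0 -2 0 0 0 8.8"

```text
time_s: 15.6
tcp_pos: [0.5399, 0.0893, 0.0665]
eef_rot: [0.405, 0.66, -0.331, 0.54]
force: [0.5, 0.5, 0.8]
finger_gap: 0.088
grip_force: 0.0
```

Emit:
carry_out --pt "0 0 -3 0 0 0 8.8" --pt "0 0 -3 0 0 0 8.8" --pt "0 0 0 0 0 0 8.8"

```text
time_s: 15.98
tcp_pos: [0.5135, 0.1452, 0.0776]
eef_rot: [0.404, 0.662, -0.329, 0.54]
force: [0.0, -0.2, 0.1]
finger_gap: 0.0877
grip_force: 0.0
```

Run:
```python
from h import *
np.set_printoptions(precision=4,suppress=True)
a=snap('scene');b=snap('top')
f=lambda im,r,c,h,w,k:cv2.resize(im[r:r+h,c:c+w,::-1],None,fx=k,fy=k,interpolation=cv2.INTER_CUBIC)
r,c=map(int,proj(a,(.546,.079,.04)));r2,c2=map(int,proj(b,(.546,.079,.06)));print(r,c,r2,c2)
cv2.imwrite('pics/c2.png',np.hstack([f(a['img'],r-40,c-40,80,80,5),f(b['img'],r2-40,c2-40,80,80,5)]))
o,p,R=st();print(p,np.array(o['force']).round(1),o['finger_gap'])
```

```text
220 283 238 261
[0.5136 0.1418 0.0783] [-0.  -0.7  0.3] 0.0882893124910538
```

View pics/c2.png

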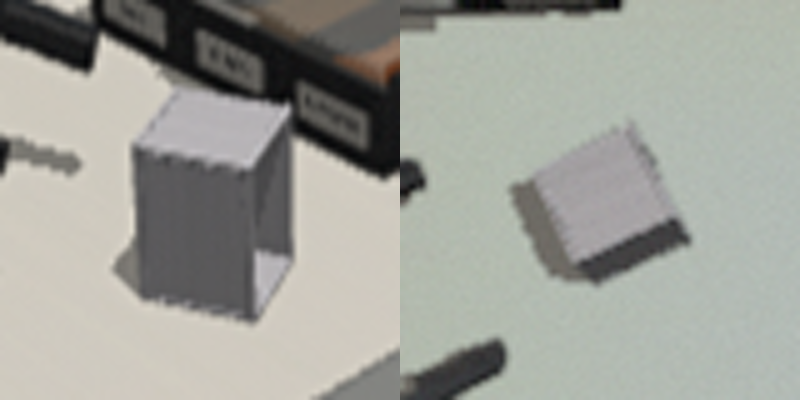

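The tub stands on its end with the opening to the right-front. In the right crop its end face has corners at about (530,180), (632,126), (680,218) and (580,263).

Run:
```python
from h import *
np.set_printoptions(precision=4,suppress=True)
b=snap('top')
P=np.array([ray(b,((y+.5)/5-.5+198,(x-400+.5)/5-.5+221),.084)[:2] for x,y in [(530,180),(632,126),(680,218),(580,263)]])
print(P.mean(0),np.linalg.norm(P-np.roll(P,-1,0),axis=1),cv2.minAreaRect(P.astype(np.float32)*1000))
print([float(np.degrees(np.arctan2(*(P[(i+1)%4]-P[i])[::-1]))) for i in range(4)])
# regrasp plan from command pose: back off & up, turn tool to down+.2 tilt
T=down(A0)*Y(.2-1.571);p=np.array([.5533,.0636,.0603])-.09*T.apply([0,0,1]);print(p)
R0=down(A0)*Y(.2);c=np.r_[P.mean(0),.052];G=c+.017*s0;z=R0.apply([0,0,1])
H=tcp(G,R0)-.09*z
P1,Q1=plan([(H+[-.02,.06,.05],down(A0)*Y(-.6),8.8,6),(H,R0,8.8,6),(H,R0,8.8,1)],p,T)
plan([(tcp(G,R0),R0,8.8,5)],P1,Q1)
```

```text
[0.5451 0.0745] [0.0572 0.0527 0.054  0.0491] ((544.1911010742188, 74.87762451171875), (52.747474670410156, 57.219482421875), 28.938417434692383)
[-60.385586327484106, -151.06159308999722, 115.65757779242898, 32.77959153377895]
[0.5133 0.1422 0.0782]
[[-1.67,0.12,0.4,0,0.128,0,8.8],[-1.71,0.12,0.18,0,0.129,0,8.8],[-1.72,0.12,-0.04,0,0.128,0,8.8],[-1.7,0.12,-0.26,0,0.129,0,8.8],[-1.66,0.11,-0.47,0,0.129,0,8.8]]
[[-1.58,0.12,-0.69,0,0.128,0,8.8],[-0.39,-0.16,1.28,0,0.133,0,8.8],[-0.56,-0.16,1.21,0,0.133,0,8.8],[-0.71,-0.16,1.13,0,0.134,0,8.8],[-0.86,-0.16,1.02,0,0.133,0,8.8]]
[[-0.98,-0.15,0.9,0,0.133,0,8.8],[-1.1,-0.16,0.77,0,0.134,0,8.8],[0,0,0,0,0,0,8.8]]
end [0.5592 0.0466 0.1218]
[[0,0,1.8,0,0,0,8.8],[0,0,1.8,0,0,0,8.8],[0,0,1.8,0,0,0,8.8],[0,0,1.8,0,0,0,8.8],[0,0,1.8,0,0,0,8.8]]
end [0.5511 0.0626 0.0336]
```

Emit:
carry_out --pt "-1.67 0.12 0.4 0 0.128 0 8.8" --pt "-1.71 0.12 0.18 0 0.129 0 8.8" --pt "-1.72 0.12 -0.04 0 0.128 0 8.8" --pt "-1.7 0.12 -0.26 0 0.129 0 8.8" --pt "-1.66 0.11 -0.47 0 0.129 0 8.8"

```text
time_s: 16.75
tcp_pos: [0.5351, 0.1104, 0.1566]
eef_rot: [0.489, 0.797, -0.186, 0.302]
force: [-0.3, 0.8, 0.1]
finger_gap: 0.0878
grip_force: 0.0
```

Emit:
carry_out --pt "-1.58 0.12 -0.69 0 0.128 0 8.8" --pt "-0.39 -0.16 1.28 0 0.133 0 8.8" --pt "-0.56 -0.16 1.21 0 0.133 0 8.8" --pt "-0.71 -0.16 1.13 0 0.134 0 8.8" --pt "-0.86 -0.16 1.02 0 0.133 0 8.8"

```text
time_s: 17.38
tcp_pos: [0.5523, 0.0644, 0.1382]
eef_rot: [0.523, 0.852, -0.017, 0.027]
force: [0.3, 0.2, -0.6]
finger_gap: 0.0879
grip_force: 0.0
```

Emit:
carry_out --pt "-0.98 -0.15 0.9 0 0.133 0 8.8" --pt "-1.1 -0.16 0.77 0 0.134 0 8.8" --pt "0 0 0 0 0 0 8.8" --pt "0 0 0 0 0 0 8.8"

```text
time_s: 17.88
tcp_pos: [0.5587, 0.0457, 0.1211]
eef_rot: [0.521, 0.848, 0.051, -0.086]
force: [0.2, 0.3, -0.1]
finger_gap: 0.0877
grip_force: 0.0
```

Run:
```python
from h import *
R0=down(A0)*Y(.2);o,p,R=st();print(p,(R0.inv()*R).as_rotvec().round(3),np.array(o['force']).round(1),np.round(o['qpos'],3))
G=np.array([.5465,.0742,.054])+.017*s0
plan([(tcp(G,R0),R0,8.8,5)],np.array([.5592,.0466,.1218]),R0)
```

```text
[0.55867043 0.04573403 0.12110688] [ 0.002 -0.     0.002] [ 0.2  0.3 -0.1] [-0.169  0.595  0.153  1.802 -0.352  0.869  0.676]
[[-0.01,0.02,1.76,0,0,0,8.8],[-0.01,0.03,1.76,0,0,0,8.8],[-0.01,0.02,1.75,0,0,0,8.8],[0,0.03,1.76,0,0,0,8.8],[-0.01,0.02,1.75,0,0,0,8.8]]
end [0.5525 0.0623 0.0357]
```

Emit:
carry_out --pt "-0.01 0.02 1.76 0 0 0 8.8" --pt "-0.01 0.03 1.76 0 0 0 8.8" --pt "-0.01 0.02 1.75 0 0 0 8.8" --pt "0 0.03 1.76 0 0 0 8.8" --pt "-0.01 0.02 1.75 0 0 0 8.8"

```text
time_s: 18.5
tcp_pos: [0.5527, 0.0623, 0.0343]
eef_rot: [0.52, 0.848, 0.052, -0.085]
force: [0.1, -0.1, -0.2]
finger_gap: 0.0878
grip_force: 0.0
```

Emit:
carry_out --pt "0 0 0 0 0 0 8.8" --pt "0 0 0 0 0 0 4.5" --pt "0 0 0 0 0 0 4.5" --pt "0 0 0 0 0 0 4.5" --pt "0 0 0 0 0 0 4.5"

```text
time_s: 19.12
tcp_pos: [0.5534, 0.0619, 0.036]
eef_rot: [0.52, 0.848, 0.052, -0.085]
force: [-0.5, 0.1, 1.8]
finger_gap: 0.0519
grip_force: 25.0
```

Run:
```python
from h import *
R0=down(A0)*Y(.2);o,p,R=st();print(p,(R0.inv()*R).as_rotvec().round(3),o['finger_gap'],o['grip_force'],np.array(o['force']).round(1))
p=np.array([.5525,.0623,.0357]);R1=R0*Y(-1.571)
G2=np.array([.599,-.167,.099])-.012*s0;up=np.array([0,0,1.])
P,Q=plan([(p+.12*up,R0,4.5,3),(tcp(G2+.09*up-.12*s0,R0*Y(-.8)),R0*Y(-.8),4.5,7)],p,R0)
plan([(tcp(G2+.04*up,R1),R1,4.5,7),(tcp(G2+.04*up,R1),R1,4.5,1)],P,Q)
```

```text
[0.55342196 0.06187126 0.03603579] [-0.001 -0.     0.   ] 0.05185096668313248 24.965433615725487 [-0.5  0.1  1.8]
[[0.79,0,-3.92,0,0,0,4.5],[0.8,0,-3.92,0,0,0,4.5],[0.79,0,-3.92,0,0,0,4.5],[-1.4,-0.9,-0.55,0,-0.114,0,4.5],[-1.46,-0.89,-0.38,0,-0.114,0,4.5]]
[[-1.49,-0.9,-0.21,0,-0.114,0,4.5],[-1.51,-0.89,-0.04,0,-0.114,0,4.5],[-1.5,-0.9,0.13,0,-0.115,0,4.5],[-1.48,-0.89,0.3,0,-0.114,0,4.5],[-1.43,-0.9,0.46,0,-0.115,0,4.5]]
end [ 0.5438 -0.0588  0.1736]
[[-1.2,0,1.48,0,-0.11,0,4.5],[-1.03,0,1.61,0,-0.11,0,4.5],[-0.84,0,1.71,0,-0.11,0,4.5],[-0.65,0,1.79,0,-0.11,0,4.5],[-0.45,0,1.85,0,-0.11,0,4.5]]
[[-0.25,0,1.89,0,-0.11,0,4.5],[-0.04,0,1.9,0,-0.111,0,4.5],[0,0,0,0,0,0,4.5]]
end [ 0.6018 -0.1726  0.1353]
```

Emit:
carry_out --pt "0.79 0 -3.92 0 0 0 4.5" --pt "0.8 0 -3.92 0 0 0 4.5" --pt "0.79 0 -3.92 0 0 0 4.5" --pt "-1.4 -0.9 -0.55 0 -0.114 0 4.5" --pt "-1.46 -0.89 -0.38 0 -0.114 0 4.5"

```text
time_s: 19.75
tcp_pos: [0.5507, 0.0265, 0.1615]
eef_rot: [0.523, 0.852, -0.008, 0.014]
force: [0.6, -0.1, -2.0]
finger_gap: 0.0523
grip_force: 25.0
```

Emit:
carry_out --pt "-1.49 -0.9 -0.21 0 -0.114 0 4.5" --pt "-1.51 -0.89 -0.04 0 -0.114 0 4.5" --pt "-1.5 -0.9 0.13 0 -0.115 0 4.5" --pt "-1.48 -0.89 0.3 0 -0.114 0 4.5" --pt "-1.43 -0.9 0.46 0 -0.115 0 4.5"

```text
time_s: 20.38
tcp_pos: [0.5441, -0.0592, 0.1739]
eef_rot: [0.499, 0.814, -0.155, 0.253]
force: [0.9, -0.2, -2.8]
finger_gap: 0.0514
grip_force: 25.0
```

Emit:
carry_out --pt "-1.2 0 1.48 0 -0.11 0 4.5" --pt "-1.03 0 1.61 0 -0.11 0 4.5" --pt "-0.84 0 1.71 0 -0.11 0 4.5" --pt "-0.65 0 1.79 0 -0.11 0 4.5" --pt "-0.45 0 1.85 0 -0.11 0 4.5"

```text
time_s: 21.0
tcp_pos: [0.5866, -0.1395, 0.1452]
eef_rot: [0.437, 0.716, -0.284, 0.465]
force: [0.3, -0.1, -1.7]
finger_gap: 0.0518
grip_force: 25.0
```

Emit:
carry_out --pt "-0.25 0 1.89 0 -0.11 0 4.5" --pt "-0.04 0 1.9 0 -0.111 0 4.5" --pt "0 0 0 0 0 0 4.5" --pt "0 0 0 0 0 0 4.5"

```text
time_s: 21.5
tcp_pos: [0.6025, -0.1724, 0.1359]
eef_rot: [0.405, 0.66, -0.33, 0.539]
force: [0.2, 0.0, -1.5]
finger_gap: 0.0516
grip_force: 25.0
```

Run:
```python
from h import *
R1=down(A0)*Y(.2-1.571);o,p,R=st();print((p-[.6018,-.1726,.1353])*1000,(R1.inv()*R).as_rotvec().round(3),o['finger_gap'],np.array(o['force']).round(1),np.round(o['qpos'],3))
snap('scene','s3.png')
p=np.array([.6018,-.1726,.1353]);plan([(p-[0,0,.035],R1,4.5,4)],p,R1)
```

```text
[0.69972499 0.19306179 0.58339248] [-0.     0.002  0.002] 0.051623595674261204 [ 0.2  0.  -1.5] [-1.185  1.573  1.128  2.105  0.677  0.216 -0.956]
[[0.86,0,0.17,0,0,0,4.5],[0.86,0,0.17,0,0,0,4.5],[0.86,0,0.18,0,0,0,4.5],[0.85,0,0.17,0,0,0,4.5]]
end [ 0.6018 -0.1726  0.1003]
```

View pics/s3.png

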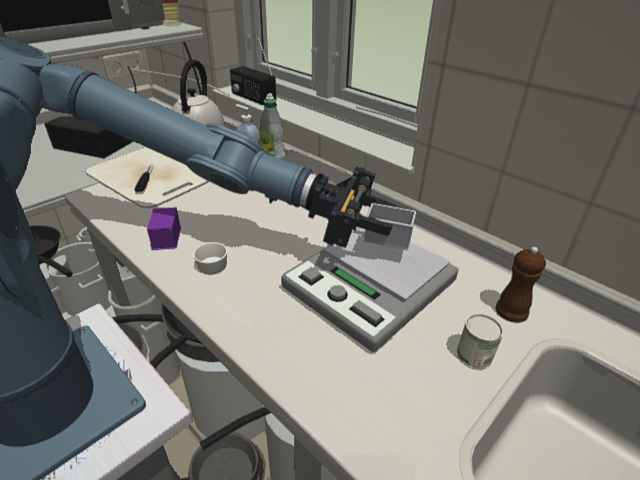

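The tub is now right way up above the plate at about (390,230). q6 is near its lower limit, so I'll lower it gently and check.

Emit:
carry_out --pt "0.86 0 0.17 0 0 0 4.5" --pt "0.86 0 0.17 0 0 0 4.5" --pt "0.86 0 0.18 0 0 0 4.5" --pt "0.65 0 0.13 0 0 0 4.5" --pt "0 0 0 0 0 0 4.5"

```text
time_s: 22.18
tcp_pos: [0.6022, -0.173, 0.1016]
eef_rot: [0.404, 0.66, -0.331, 0.54]
force: [-0.1, 0.8, -1.8]
finger_gap: 0.0518
grip_force: 25.0
```

Run:
```python
from h import *
R1=down(A0)*Y(.2-1.571);o,p,R=st();print((p-[.6018,-.1726,.1023])*1000,(R1.inv()*R).as_rotvec().round(3),o['finger_gap'],np.array(o['force']).round(1),np.round(o['qpos'],3))
```

```text
[ 0.4223555  -0.38677705 -0.66843947] [ 0.     0.    -0.001] 0.05176577018618029 [-0.1  0.8 -1.8] [-1.183  1.635  1.087  2.076  0.649  0.223 -0.993]
```

Emit:
carry_out --pt "0.3 0 0.06 0 0 0 4.5" --pt "0.1 0 0.02 0 0 0 4.5" --pt "0 0 0 0 0 0 4.5"

```text
time_s: 22.55
tcp_pos: [0.6023, -0.173, 0.0983]
eef_rot: [0.405, 0.66, -0.331, 0.54]
force: [-0.1, 1.0, -1.8]
finger_gap: 0.0514
grip_force: 25.0
```

Emit:
carry_out --pt "0.1 0 0.02 0 0 0 4.5" --pt "0 0 0 0 0 0 4.5"

```text
time_s: 22.8
tcp_pos: [0.6023, -0.1729, 0.0972]
eef_rot: [0.405, 0.66, -0.331, 0.54]
force: [-1.0, 0.4, -1.6]
finger_gap: 0.0522
grip_force: 25.0
```

Emit:
carry_out --pt "0.1 0 0.02 0 0 0 4.5" --pt "0 0 0 0 0 0 4.5"

```text
time_s: 23.05
tcp_pos: [0.6022, -0.173, 0.0961]
eef_rot: [0.405, 0.66, -0.331, 0.54]
force: [0.2, -0.1, -1.4]
finger_gap: 0.0519
grip_force: 25.0
```

Emit:
carry_out --pt "0.1 0 0.02 0 0 0 4.5" --pt "0 0 0 0 0 0 4.5"

```text
time_s: 23.3
tcp_pos: [0.6023, -0.173, 0.0956]
eef_rot: [0.404, 0.66, -0.331, 0.54]
force: [-0.2, 1.0, 0.4]
finger_gap: 0.0519
grip_force: 25.0
```

Emit:
carry_out --pt "0.1 0 0.02 0 0 0 4.5" --pt "0 0 0 0 0 0 4.5"

```text
time_s: 23.55
tcp_pos: [0.6023, -0.1731, 0.0956]
eef_rot: [0.404, 0.659, -0.331, 0.541]
force: [-2.0, 3.8, 5.5]
finger_gap: 0.0518
grip_force: 25.0
```

Contact at the expected height. Release and back off.

Emit:
carry_out --pt "0 0 0 0 0 0 8.8" --pt "0 0 0 0 0 0 8.8" --pt "0 0 0 0 0 0 8.8" --pt "0 0 -1 0 0 0 8.8" --pt "0 0 -2 0 0 0 8.8"

```text
time_s: 24.18
tcp_pos: [0.5883, -0.1467, 0.1002]
eef_rot: [0.405, 0.66, -0.331, 0.54]
force: [-0.4, -0.1, 0.5]
finger_gap: 0.0877
grip_force: 0.0
```

Emit:
carry_out --pt "0 0 -3 0 0 0 8.8" --pt "0 0 -4 0 0 0 8.8" --pt "0 0 0 0 0 0 8.8"

```text
time_s: 24.55
tcp_pos: [0.5581, -0.0822, 0.1135]
eef_rot: [0.404, 0.661, -0.329, 0.54]
force: [-1.2, -0.1, -0.1]
finger_gap: 0.0881
grip_force: 0.0
```

Run:
```python
from h import *
np.set_printoptions(precision=4,suppress=True)
a=snap('scene');b=snap('top')
f=lambda im,r,c,h,w,k:cv2.resize(im[r:r+h,c:c+w,::-1],None,fx=k,fy=k,interpolation=cv2.INTER_CUBIC)
r,c=map(int,proj(a,(.599,-.167,.07)));r2,c2=map(int,proj(b,(.56,-.167,.06)));print(r,c,r2,c2)
cv2.imwrite('pics/c4.png',np.hstack([f(a['img'],r-65,c-65,130,130,3),f(b['img'],r2-65,c2-65,130,130,3)]))
o,p,R=st();print(p,np.array(o['force']).round(1),np.round(o['qpos'],3))
for l,z in dict(plate=.054,tub=.054,tub_middle=.082).items():
  for n,s in(('top',b),('scene',a)):
    for d in finder.landmark_of(n,l)[:2]: print(l,n,ray(s,d['position'],z)[:2],d['conf'])
```

```text
247 385 234 358
[ 0.5578 -0.0852  0.114 ] [ 0.5 -0.3 -0. ] [-1.341  1.487  0.989  2.113  0.601  0.428 -0.953]
plate top [ 0.599  -0.1696] 0.88
plate scene [ 0.5968 -0.169 ] 0.73
plate scene [ 0.4536 -0.1688] 0.48
tub top [0.3393 0.2613] 0.83
tub top [ 0.6079 -0.1532] 0.65
tub scene [ 0.6036 -0.1693] 0.87
tub scene [0.3491 0.2615] 0.76
tub_middle top [0.3467 0.2327] 0.71
tub_middle top [ 0.592  -0.1635] 0.57
tub_middle scene [ 0.5955 -0.1704] 0.91
tub_middle scene [0.3161 0.1712] 0.83
```

View pics/c4.png

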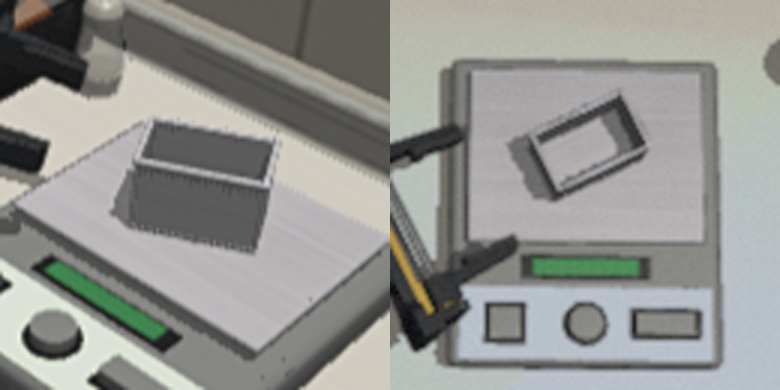

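The tub stands upright near the plate centre: middle about (.595,−.168) against the plate's (.599,−.168). Now turn the tool down and go to the bar key.

Run:
```python
from h import *
R1=down(A0)*Y(.2-1.571);o,p,R=st()
P,Q=plan([(p+[-.03,.04,.09],down(A0)*Y(-.7),8.8,5),((.45,-.05,.21),down(A0),0,5)],p,R1)
plan([((.4545,-.234,.13),down(np.radians(-80)),0,12),((.4545,-.234,.075),down(np.radians(-80)),0,2),((.4545,-.234,.075),down(np.radians(-80)),0,1)],P,Q)
```

```text
[[-1.57,-0.17,-1.32,0,0.134,0,8.8],[-1.38,-0.17,-1.52,0,0.134,0,8.8],[-1.16,-0.17,-1.69,0,0.134,0,8.8],[-0.92,-0.17,-1.83,0,0.134,0,8.8],[-0.68,-0.18,-1.94,0,0.135,0,8.8]]
[[0.42,-1.41,-0.51,0,0.14,0,0],[0.48,-1.41,-0.44,0,0.14,0,0],[0.54,-1.42,-0.37,0,0.14,0,0],[0.59,-1.41,-0.29,0,0.14,0,0],[0.62,-1.42,-0.21,0,0.14,0,0]]
end [ 0.45 -0.05  0.21]
[[-1.38,-0.66,0.67,0,0,0.156,0],[-1.47,-0.44,0.67,0,0,0.156,0],[-1.52,-0.21,0.67,0,0,0.156,0],[-1.53,0.03,0.67,0,0,0.156,0],[-1.51,0.27,0.67,0,0,0.155,0]]
[[-1.45,0.5,0.66,0,0,0.156,0],[-1.36,0.72,0.67,0,0,0.155,0],[-1.23,0.92,0.66,0,0,0.156,0],[-1.07,1.1,0.67,0,0,0.155,0],[-0.88,1.25,0.66,0,0,0.156,0]]
[[-0.68,1.38,0.67,0,0,0.155,0],[-0.46,1.46,0.66,0,0,0.156,0],[0,0,2.75,0,0,0,0],[0,0,2.75,0,0,0,0],[0,0,0,0,0,0,0]]
end [ 0.4545 -0.234   0.075 ]
```

Emit:
carry_out --pt "-1.57 -0.17 -1.32 0 0.134 0 8.8" --pt "-1.38 -0.17 -1.52 0 0.134 0 8.8" --pt "-1.16 -0.17 -1.69 0 0.134 0 8.8" --pt "-0.92 -0.17 -1.83 0 0.134 0 8.8" --pt "-0.68 -0.18 -1.94 0 0.135 0 8.8"

```text
time_s: 25.58
tcp_pos: [0.5271, -0.0461, 0.2049]
eef_rot: [0.492, 0.801, -0.178, 0.291]
force: [1.0, -0.1, -1.9]
finger_gap: 0.0877
grip_force: 0.0
```

Emit:
carry_out --pt "0.42 -1.41 -0.51 0 0.14 0 0" --pt "0.48 -1.41 -0.44 0 0.14 0 0" --pt "0.54 -1.42 -0.37 0 0.14 0 0" --pt "0.59 -1.41 -0.29 0 0.14 0 0" --pt "0.62 -1.42 -0.21 0 0.14 0 0"

```text
time_s: 26.2
tcp_pos: [0.4493, -0.0496, 0.2103]
eef_rot: [0.523, 0.852, 0.002, -0.002]
force: [-0.8, -0.6, -0.4]
finger_gap: 0.0399
grip_force: 0.0
```

Emit:
carry_out --pt "-1.38 -0.66 0.67 0 0 0.156 0" --pt "-1.47 -0.44 0.67 0 0 0.156 0" --pt "-1.52 -0.21 0.67 0 0 0.156 0" --pt "-1.53 0.03 0.67 0 0 0.156 0" --pt "-1.51 0.27 0.67 0 0 0.155 0"

```text
time_s: 26.82
tcp_pos: [0.451, -0.1268, 0.1758]
eef_rot: [0.809, 0.588, -0.001, -0.0]
force: [0.7, -0.8, -0.1]
finger_gap: 0.0008
grip_force: 0.0
```

Run:
```python
from h import *
o,p,R=st();print(p,R.as_matrix().round(3),np.round(o['qpos'],3),np.array(o['force']).round(1))
```

```text
[ 0.45095242 -0.12682663  0.17577557] [[ 0.31   0.951 -0.001]
 [ 0.951 -0.31  -0.   ]
 [-0.001 -0.001 -1.   ]] [-0.35   0.374  0.645  2.088 -0.318  0.777  0.177] [ 0.7 -0.8 -0.1]
```

Emit:
carry_out --pt "-1.45 0.5 0.66 0 0 0.156 0" --pt "-1.36 0.72 0.67 0 0 0.155 0" --pt "-1.23 0.92 0.66 0 0 0.156 0" --pt "-1.07 1.1 0.67 0 0 0.155 0" --pt "-0.88 1.25 0.66 0 0 0.156 0"

```text
time_s: 27.45
tcp_pos: [0.4528, -0.2033, 0.1426]
eef_rot: [0.972, 0.237, -0.001, -0.0]
force: [-0.8, 1.1, 0.2]
finger_gap: 0.0002
grip_force: 0.0
```

Emit:
carry_out --pt "-0.68 1.38 0.67 0 0 0.155 0" --pt "-0.46 1.46 0.66 0 0 0.156 0" --pt "0 0 2.75 0 0 0 0" --pt "0 0 2.75 0 0 0 0" --pt "0 0 0 0 0 0 0"

```text
time_s: 28.08
tcp_pos: [0.4525, -0.2329, 0.0734]
eef_rot: [0.996, 0.086, -0.002, -0.001]
force: [-0.1, -0.5, 0.9]
finger_gap: 0.0006
grip_force: 0.0
```

Emit:
carry_out --pt "0 0 0 0 0 0 0"

```text
time_s: 28.2
tcp_pos: [0.4544, -0.2337, 0.0755]
eef_rot: [0.996, 0.086, 0.0, 0.0]
force: [0.2, 0.6, 0.2]
finger_gap: 0.0007
grip_force: 0.0
```

Emit:
carry_out --pt "0 0 2.0 0 0 0 0" --pt "0 0 0.5 0 0 0 0" --pt "0 0 0.55 0 0 0 0" --pt "0 0 0 0 0 0 0" --pt "0 0 0 0 0 0 0"

```text
time_s: 28.82
tcp_pos: [0.4549, -0.2331, 0.0463]
eef_rot: [0.996, 0.087, 0.001, -0.001]
force: [-4.7, 4.1, 20.2]
finger_gap: 0.0005
grip_force: 9.9
```

Emit:
carry_out --pt "0 0 -3.0 0 0 0 0" --pt "0 0 -5 0 0 0 0" --pt "0 0 -5 0 0 0 0" --pt "0 0 0 0 0 0 0" --pt "0 0 0 0 0 0 0"

```text
time_s: 29.45
tcp_pos: [0.4546, -0.2326, 0.1744]
eef_rot: [0.996, 0.087, 0.0, -0.0]
force: [0.0, -0.5, -0.4]
finger_gap: 0.0003
grip_force: 0.0
```

Run:
```python
from h import *
a=snap('scene','s5.png')
o,p,R=st();print(p,np.array(o['force']).round(1),o['time_s'])
```

```text
[ 0.45414472 -0.23250526  0.17380353] [-1.2  0.1 -0.7] 29.5
```

View pics/s5.png

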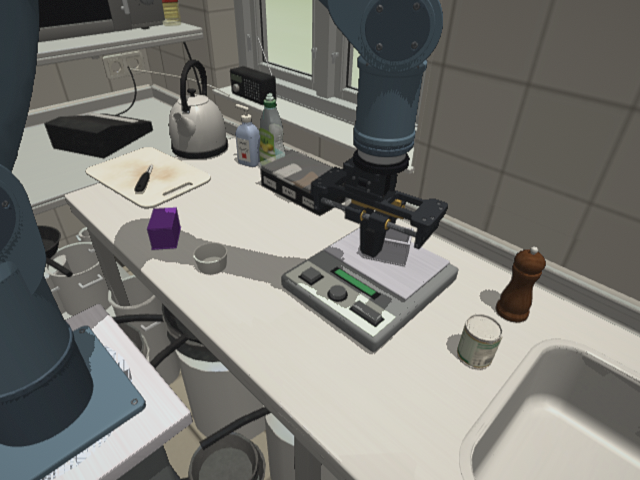

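The tub is still on the plate at about (395,250), partly hidden behind the gripper. The keys are up, the bystanders I can see haven't moved, and the robot is clear of everything. Handing in.

```bash
python3 -c "
from bench import workorder
print(workorder.sign_off())"
```

```text
the job is handed in; nothing more can be done
None
```

The job is handed in with no verdict returned: I pressed the round and square keys fully, stood the tub upright on the middle of the plate and let go, then pressed the bar key fully; along the way the gripper briefly leaned on the spice box with about 15 N.

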